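Shut down the turntable and rack its platter

ROBOT

A 7-joint arm with a two-finger parallel gripper is mounted at the origin on the work surface. World frame = base frame: x ahead of the robot, y to its left, z up, the work surface at z = 0. Lengths are in m, angles in rad, forces in N, time in s.
With the tool pointing down it reaches from about 0.4 to 0.9 m from the base axis. Payload 5.6 kg.
Tool frame: the origin (TCP) lies on the centre line of the jaws, within the pads' length; the fingertips stand 19 mm ahead of it and the grasp point (between the pads) is the TCP; z points along the fingers, y is the line along which they close (so a half turn about z gives the same grasp; the last joint's range is limited). The gripper opens to 92 mm and grips with 3 to 60 N. Pads are 20 mm wide; open, the fingers measure 128 mm over their backs; the gripper's body (75 mm by 189 mm) begins 69 mm behind the grasp point.
Start: joints at [-1.262, 0.468, -0.012, 1.603, 0.006, 1.071, -0.056], TCP at [0.224, 0.61, 0.234] pointing down, gripper open.
Joint ranges: [-2.53, 2.53], [-0.31, 2.02], [-1.57, 1.55], [0.28, 2.44], [-1.29, 4.43], [0.15, 1.84], [-2.92, 2.92]. Speed limits (rad/s): [2.57, 2.57, 3.14, 3.14, 3.14, 3.14, 3.14].

INTERFACE

Orientations are given as a unit quaternion [w, x, y, z].
In Python, from bench import arm gives the robot as it stands. The module is installed in compiled form; this text tells all that it offers.
- The arm moves only by the shell command python3 -m handwheel 'ROWS' [FORCE]. ROWS is JSON, a list that holds one entry, the list of rows, each a list of 7 numbers: the gripper command: -1 is shut, 1 is fully open, values between are in proportion, then the shift along the tool's x, y, z in m, then the turn, a rotation vector about the tool's x, y, z in degrees. A call has 1 to 8 rows; each row shifts and turns the commanded pose from where the row before left it, along the tool's axes as they then stand; what a row does not reach is not made up. A row lasts 1/8 s, in which the tool goes at most 62.5 mm and 10.7 degrees, less where a joint would pass 70% of its speed; a pose out of reach is approached as far as the arm can. A call is refused whole if a number of a shift passes 0.0625 or a number of a turn 10.7, either way. A call with a gripper value outside its range is refused whole. The fingers move at their own pace and stop on an object; FORCE is the grip in N (left out, the last holds). Time passes only in rows, so rows that do not move let the fingers close. It gives the time, the measured TCP pose, the force, the opening and the grip force at its end, in the units of the state.
- arm.state(): the state, without advancing time (a new reading comes with each control period).
- arm.grab_frame(name): name is "scene" or "side" or "wrist"; returns the picture (480x640x3 uint8, blue, green, red); there is no depth.
- arm.calibration(name): a dict with "camera_matrix" (3x3 intrinsics, pixels), "world_from_camera" (4x4, takes a point from camera to world coordinates). Camera axes: x right, y down, z forward; pixel columns grow to the right and rows downward; lengths in m; the calibration is good to about 2 mm. A picture is of the moment at which its call begins: read the wrist's pose just before it. calibration takes no time and is no camera call; for the wrist camera it gives the pose at the moment of the call.
- arm.hand_in(): hands the job in; it is judged then, once.
Trained networks look in the newest picture that a camera, given by its name, has taken for a name from the list of things; names that differ only in an ending like _2 or _b are one class to them, and where a whole thing is asked for, a point or a joint stands for the part that bears it (a point fixed in the world has none). Each returns a list of dicts, best first, with "p" (0 to 1); they miss things now and then, are a little off and sometimes report something else, mostly with a low value. They report only what shows in the picture. A call takes as long as a camera call. They do not tell look-alikes from the thing itself.
- arm.regions_of(thing, camera): "pixels" (480x640 bool, what is visible of it) and "centre" ([row, column] in pixels, amid what is visible of it).
The state is a dict: "clock": time; "joint_pos": joint angles; "joint_vel": joint speeds; "joint_efforts": joint torques, N m; "tcp_pos": TCP position; "eef_rot": TCP orientation; "force": force on the tool from outside, world axes, zero at the start; "ft_torque": the same for the moment, N m; "opening": finger opening in m; "gripper_force": force on a finger pad.
Only numpy, scipy, OpenCV 4.12 (cv2) and the standard library are available. Lean on these libraries where they do the work, as an engineer would, in place of code of your own. Each camera call takes 0.05 s, during which the arm holds its last target. There are 200 camera calls.

TASK

Switch the turntable off: before the platter is moved, set the toggle on the switch box to its sprung centre (off) position, without throwing it over to the opposite side. Then take the round metal platter off the turntable, lean it on the sloping wooden stand (rim on the two pegs, back against the board, knob outwards) and let go of it. Take it again by the raised part and stand it upright in the empty slot of the drying rack, leaving the other things on the table where they are and the toggle at off.

Things in the scene. Friction and masses are not known exactly. Their poses are not given: they have to be found in the camera images.
- toggle (a joint): Toggle lever of the switch box, rad. 0 = off (lever upright, sprung centre detent); +0.30 and -0.30 = the running positions, at end stops. It starts at about +0.30, leaning to the box's -y. Let go within 0.17 of zero it springs to 0; beyond that it snaps to the nearer end. It takes about 3.5 N at the ball to leave an end stop or the centre.
- toggle_ball (a point): Centre of the black ball, 24 mm dia, on the end of the steel lever (10 mm dia). It lies 72 mm from the lever's pivot; the pivot is 48 mm above the table, its axis along the box's x, so the ball moves 21 mm to either side along the box's y.
- toggle_off_point (a point): Where the ball's centre lies when the toggle is off: 120 mm above the table. Axes are those of the switch box, which turns with it about the vertical. The lever swings in its y-z plane.
- switchbox: Grey switch box, fixed to the table, 100 (x) x 110 (y) x 48 mm high (the lever's 24 mm thick hub on it reaches 60 mm); origin at the centre of its underside.
- turntable: Round grey turntable drive, fixed, 156 mm dia at the foot, 132 at the shoulder (45 mm high) with a steel disc of 100 mm dia on it whose top is 57 mm above the table; origin at the centre of its underside. The platter lies on top, about concentric, at the start.
- platter_center (a point): Centre of the round aluminium platter (loose, 120 mm dia, 8 mm thick, about 0.26 kg with its knob), half-way through its thickness, on its axis. z = its axis, pointing to the side with the knob. Turn about that axis is of no matter.
- platter_knob (a point): Point on the axis of the platter's black round knob, 28 mm along the platter's z from platter_center. The knob is 26 mm dia and stands 40 mm out of the platter's face (its end is 44 mm from platter_center).
- stand: Wooden leaning stand, fixed, base 120 (x) x 110 (y) x 15 mm; origin at the centre of its underside. Its 100 mm wide board slopes at 45 degrees, facing its own +y and up: outward normal (0, 0.707, 0.707), up the slope (0, -0.707, 0.707) in its frame. Two steel pegs (10 mm dia, 60 mm apart in x, 20 mm out of the board) at the foot of the slope carry the platter's rim.
- stand_seat (a point): Where platter_center lies when the platter leans properly on the stand, knob outwards: 90 mm above the table, 9.6 mm from the stand's origin towards its -y. Axes are those of the stand. The board ends 15 mm beyond this point up the slope, so the uppermost 45 mm of the platter stand free in front and behind.
- rack: Drying rack, fixed: board 130 (x) x 150 (y) x 10 mm with steel rods; origin at the centre of its underside. Two level rods (8 mm dia, top 24 mm up, at x = -30 and +30 mm) run along y and carry a disc by its rim; pairs of upright rods (7 mm dia, top 80 mm up, at the same x) hold it. The slot at y = -30 mm is empty, 16 mm wide; in that at y = +35 mm a plain 100 mm disc is fixed, top 115 mm up.
- rack_slot (a point): Where platter_center lies when the platter stands in the empty slot: 76.5 mm above the table, 30 mm from the rack's origin towards its -y. Axes are those of the rack; the platter's axis then lies along the rack's y, the knob to either side.
- spool: Lying filament spool, 160 dia x 56 high, loose bystander; origin at centre of underside
- bottle: White bottle, 60 dia x 150 high, standing loose; bystander; origin at centre of underside
- scraper: Flat scraper lying on the table; loose bystander
- driver: Screwdriver lying on the table; loose bystander
- wrench: Wrench lying on the table; loose bystander
- vase: White printed vase, 84 dia x 85 high, standing loose; bystander; origin at centre of underside
Mind the look-alikes: they are no part of the job. Of the things shaped like the part that bears platter_center, the aluminium one is meant.

How it is judged:
By the outcome, as a careful person would: the job done as asked, in the order asked, and still so for the second after the job is handed in, with the robot touching nothing.
It also fails if it takes over 72 s, if anything falls off the work surface, if the arm or the gripper's body presses on something with over 40 N, if the wrist force passes 120 N, or if a joint passes its speed limit or range.

## Working session

There is one attempt and no reset: what is moved stays moved. The work goes in short steps, Python scripts to look and compute and a shell command to move; the robot and the scene stay as the last step left them, time stands still between calls to the robot, and variables do not carry over. Pictures are saved under pics/ and viewed, at most 10 in all, crops included, and the job is handed in when it is done.

```bash
mkdir -p pics
python3 - <<'E'
from bench import arm
import cv2,numpy as np
s=arm.state();print(s)
a=[]
for c in ("scene","side"):
    im=arm.grab_frame(c);cv2.imwrite(f"pics/{c}0.png",im)
    k=arm.calibration(c);print(c,np.round(k["camera_matrix"],1).tolist(),np.round(k["world_from_camera"],4).tolist())
    for t in ("toggle_ball","switchbox","turntable","platter_center","platter_knob","stand","rack","spool","bottle","vase"):
        for r in arm.regions_of(t,c)[:3]:
            print(c,t,round(r["p"],2),np.round(r["centre"]),r["pixels"].sum())
print(arm.state()["clock"])
E
```

```text
{'clock': 0.0, 'joint_pos': array([-1.26199138,  0.46834982, -0.01161989,  1.60364428,  0.00597056,
        1.07142042, -0.05630455]), 'joint_vel': array([-1.69206167e-03, -8.53381529e-04,  1.20379989e-03, -1.76056149e-04,
       -2.77212880e-04,  6.31327366e-04,  4.67652878e-05]), 'joint_efforts': array([-1.08730266e-03, -5.20566845e+01, -1.31725677e-02, -2.43743008e+01,
       -5.66616375e-02,  1.74817740e-02,  1.69020163e-04]), 'tcp_pos': array([0.22383651, 0.60963663, 0.23264954]), 'eef_rot': array([-1.11099454e-04,  1.75029818e-01,  9.84562727e-01, -8.86642767e-04]), 'force': array([-0.002348  , -0.40986519,  0.05500403]), 'ft_torque': array([ 0.02975792,  0.00903854, -0.01385927]), 'gripper_force': 0.0, 'opening': 0.09187438445501918}
scene [[466.0, 0.0, 310.5], [0.0, 466.0, 239.0], [0.0, 0.0, 1.0]] [[-0.8196, 0.4402, -0.3667, 0.9718], [0.5726, 0.6093, -0.5485, 0.4968], [-0.018, -0.6595, -0.7515, 0.9155], [0.0, 0.0, 0.0, 1.0]]
scene toggle_ball 0.66 [356. 301.] 5150
scene toggle_ball 0.52 [161. 258.] 99
scene switchbox 0.96 [188. 261.] 1463
scene turntable 0.81 [267. 308.] 1465
[... 573 characters left out ...]
5, 0.2625, 0.2306], [-0.4283, -0.7002, 0.5712, -0.8337], [-0.0096, -0.6286, -0.7777, 1.1254], [0.0, 0.0, 0.0, 1.0]]
side toggle_ball 0.57 [354. 366.] 89
side turntable 0.96 [289. 330.] 1181
side turntable 0.38 [367. 360.] 2439
side platter_center 0.91 [351. 431.] 1861
side platter_center 0.91 [464. 345.] 1690
side platter_center 0.8 [382. 291.] 2020
side platter_knob 0.8 [269. 329.] 1492
side platter_knob 0.74 [465. 343.] 1689
side platter_knob 0.72 [382. 289.] 2003
side stand 0.88 [226. 263.] 1511
side stand 0.19 [269. 330.] 1438
side rack 0.9 [171. 255.] 2024
side spool 0.85 [198. 345.] 2391
side spool 0.62 [254. 390.] 788
side bottle 0.86 [285. 405.] 950
side vase 0.85 [253. 390.] 828
1.1
```

View pics/scene0.png

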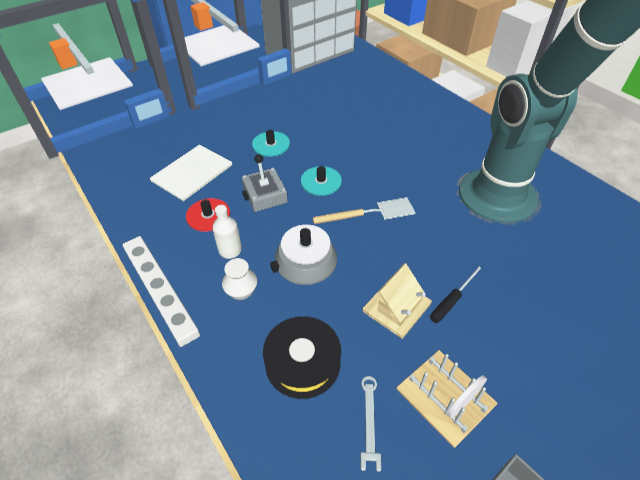

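View pics/side0.png

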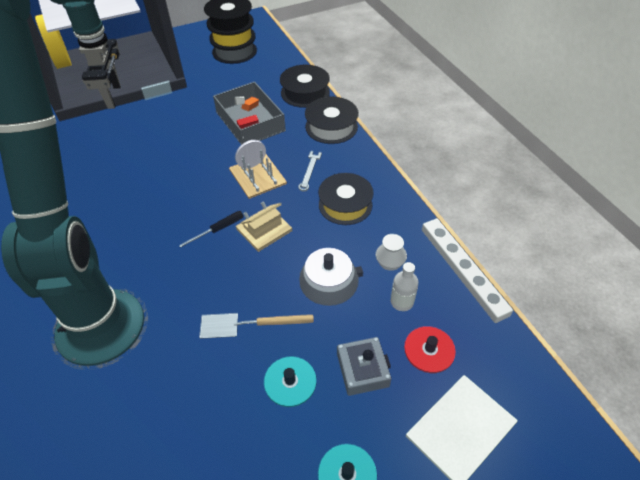

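Look-alike candidates for the platter in the scene picture are teal (270,143), teal (321,180), red (208,213) and silver (305,243). The silver one is bare metal and lies on the grey turntable, so it fits. I'll confirm it in the enlarged crop.

Run:
```python
import cv2,numpy as np
s=cv2.imread("pics/scene0.png");d=cv2.imread("pics/side0.png")
def t(im,x,y,w,h,f):
    o=cv2.resize(im[y:y+h,x:x+w],None,fx=f,fy=f,interpolation=cv2.INTER_CUBIC)
    for i in range((-x)%10,w,10): cv2.line(o,(i*f,0),(i*f,6 if (x+i)%50 else 16),(0,255,255),1)
    for i in range((-y)%10,h,10): cv2.line(o,(0,i*f),(6 if (y+i)%50 else 16,i*f),(0,255,255),1)
    return o
cv2.imwrite("pics/m1.png",np.hstack([t(s,236,145,110,149,4),t(d,303,246,90,149,4)]))
a=t(s,360,260,140,190,3);b=t(d,225,136,76,114,5)
b=np.vstack([b,np.zeros((0,b.shape[1],3),np.uint8)])
cv2.imwrite("pics/m2.png",np.hstack([a,b]))
```

```text
(no output)
```

View pics/m1.png

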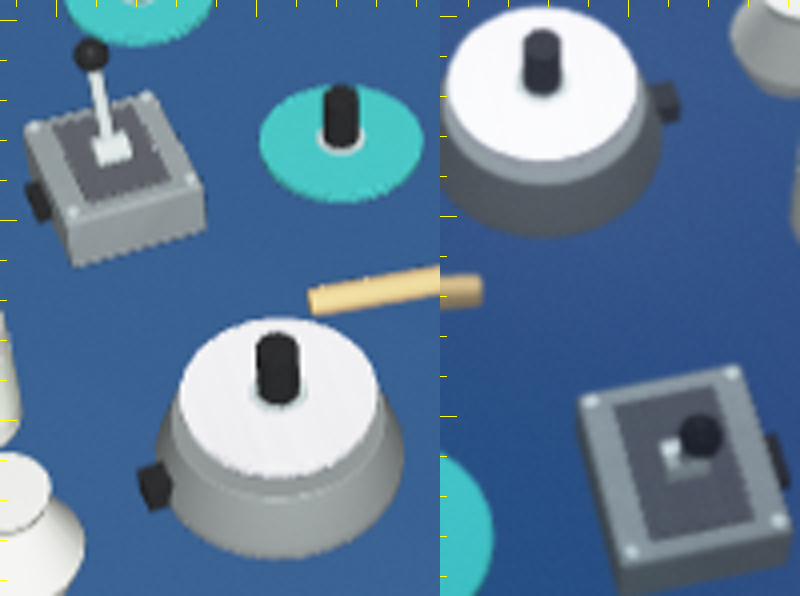

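View pics/m2.png

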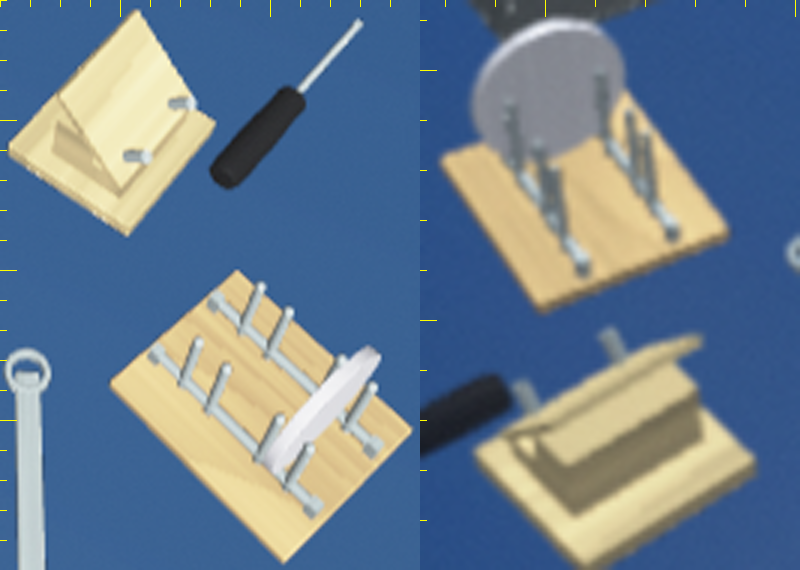

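The silver platter (scene 305,243) on the grey turntable is confirmed. The crops show the lever leaning, the stand's pegs and the rack's empty-slot uprights clearly. Next I'll fit the poses.

```bash
cat > h.py <<'E'
from bench import arm
import numpy as np,cv2
from scipy.optimize import least_squares
from scipy.spatial.transform import Rotation as R
def cal(c):
    k=arm.calibration(c);return np.array(k["camera_matrix"]),np.array(k["world_from_camera"])
def proj(C,P):
    K,T=C;P=np.atleast_2d(P);q=(P-T[:3,3])@T[:3,:3]@K.T;return q[:,:2]/q[:,2:]
def ray(C,uv,z):
    K,T=C;d=T[:3,:3]@np.linalg.solve(K,[uv[0],uv[1],1]);o=T[:3,3];return o+d*(z-o[2])/d[2]
def tri(obs):
    r=least_squares(lambda p:np.concatenate([(proj(C,p)-uv).ravel() for C,uv in obs]),[.5,.1,.1]);return r.x,r.fun
def pose(sets,x0): # sets: (C,model pts,uv) ; planar pose x,y,yaw
    def f(p):
        c,s=np.cos(p[2]),np.sin(p[2]);o=[]
        for C,M,uv in sets:
            M=np.array(M,float);W=np.c_[c*M[:,0]-s*M[:,1]+p[0],s*M[:,0]+c*M[:,1]+p[1],M[:,2]];o.append((proj(C,W)-uv).ravel())
        return np.concatenate(o)
    b=min((least_squares(f,[*x0[:2],y],loss="soft_l1") for y in np.arange(0,6.28,.78)),key=lambda r:r.cost)
    return b.x,np.round(f(b.x),1)
E
python3 - <<'E'
from h import *
S=cal("scene");D=cal("side")
A=lambda l:[( 236+(x+.5)/4-.5,145+(y+.5)/4-.5) for x,y in l]
B=lambda l:[( 303+(x-440+.5)/4-.5,246+(y+.5)/4-.5) for x,y in l]
E=lambda l:np.array([( 360+(x+.5)/3-.5,260+(y+.5)/3-.5) for x,y in l])
F=lambda l:np.array([( 225+(x-420+.5)/5-.5,136+(y+.5)/5-.5) for x,y in l])
ball=tri([(S,A([(92,54)])),(D,B([(701,436)]))]);print("ball",ball)
for u in A([(37,128),(147,98),(191,178),(73,212)]):print("scr S",ray(S,u,.048).round(4))
for u in B([(591,401),(733,373),(779,521),(630,552)]):print("scr D",ray(D,u,.048).round(4))
print("knobtop",tri([(S,A([(277,344)])),(D,B([(542,40)]))]))
# platter rim ellipse centre approx
print("plat S",ray(S,A([(278,397)])[0],.065),"D",ray(D,B([(542,83)])[0],.065))
m=1e-3
st=[(S,np.array([(-50,-23,97.8),(50,-23,97.8),(-30,35.4,53.5),(30,35.4,53.5),(60,-55,15),(60,55,0),(-60,55,15)])*m,E([(138,11),(58,95),(181,103),(138,156),(8,148),(128,235),(215,122)])),
(D,np.array([(50,-23,97.8),(-50,-23,97.8),(30,42.5,60.5),(-30,42.5,60.5),(60,-55,15),(-60,-55,0),(-60,55,15)])*m,F([(703,338),(507,437),(607,332),(520,385),(755,463),(585,568),(475,455)]))]
x0=ray(S,(398,302),.03);p,r=pose(st,x0);print("stand",p,np.degrees(p[2]));print(r)
st=[(S,np.array([(-30,-41.5,80),(-30,-18.5,80),(30,-41.5,80),(30,-18.5,80),(-65,-75,10),(65,-75,10),(65,75,0),(-65,75,10)])*m,E([(261,288),(289,312),(197,342),(225,369),(237,270),(110,382),(284,562),(412,430)])),
(D,np.array([(30,-41.5,80),(30,-18.5,80),(-30,-41.5,80),(-30,-18.5,80),(-65,-75,0),(65,-75,10),(-65,75,10)])*m,F([(645,140),(630,115),(553,172),(540,145),(543,312),(728,232),(441,162)]))]
x0=ray(S,(447,395),.03);p,r=pose(st,x0);print("rack",p,np.degrees(p[2]));print(r)
print(arm.state()["clock"], R.from_quat(np.roll(arm.state()["eef_rot"],-1)).as_matrix().round(3))
K,T=cal("wrist");s=arm.state();Rt=R.from_quat(np.roll(s["eef_rot"],-1)).as_matrix()
print("cam in tool",(Rt.T@(T[:3,3]-s["tcp_pos"])).round(4),(Rt.T@T[:3,:3]).round(3).tolist(),K.tolist())
E
```

```text
ball (array([ 0.52905696, -0.40818448,  0.11518731]), array([-0.27785903,  0.01569459, -0.22016347, -0.00065706]))
scr S [ 0.5645 -0.4361  0.048 ]
scr S [ 0.4847 -0.4178  0.048 ]
scr S [ 0.5047 -0.3286  0.048 ]
scr S [ 0.5873 -0.3471  0.048 ]
scr D [ 0.5028 -0.3332  0.048 ]
scr D [ 0.5854 -0.3528  0.048 ]
scr D [ 0.5636 -0.4442  0.048 ]
scr D [ 0.4809 -0.4247  0.048 ]
knobtop (array([ 0.57233183, -0.12374527,  0.10516446]), array([-0.08958031,  0.01050946, -0.09506493, -0.00789776]))
plat S [ 0.57625876 -0.11851233  0.065     ] D [ 0.57098187 -0.1270254   0.065     ]
stand [0.48411288 0.11585748 6.53098911] 374.1981118662873
[-0.1 -0.8  0.4 -0.4  0.1 -0.3 -0.5 -0.4 -0.4 -1.8 -0.5  0.4  0.5 -0.8
 -0.9 -1.5  8.1 -3.7 -0.2 -0.7 -0.4 -1.3  0.4 -1.7  0.2  2.  -0.6 -1.9]
rack [0.54725069 0.33139623 0.07685711] 4.4035881250271345
[-0.1 -1.3 -0.1 -0.9  0.5 -0.7  0.6 -0.8 -0.3 -0.4 -0.7 -0.2 -0.7  1.5
  0.7 -0.5  0.3 -3.  -0.1 -2.5  0.4 -2.5 -0.2 -1.6 -0.4 -0.2  0.7 -1.8
 -0.2 -2. ]
1.1 [[-0.939  0.345  0.   ]
 [ 0.345  0.939 -0.   ]
 [-0.    -0.    -1.   ]]
cam in tool [ 0.0759  0.0005 -0.1506] [[0.0, -0.963, -0.27], [1.0, -0.0, 0.001], [-0.001, -0.27, 0.963]] [[391.6767486259, 0.0, 326.95716368395136], [0.0, 391.6767486259, 241.70011080558282], [0.0, 0.0, 1.0]]
```

```bash
python3 -m handwheel '[[[1,-0.052,-0.030,-0.006,0,0,0],[1,-0.052,-0.030,-0.006,0,0,0],[1,-0.052,-0.030,-0.006,0,0,0],[1,-0.052,-0.030,-0.006,0,0,0],[1,-0.052,-0.030,-0.006,0,0,0],[1,-0.052,-0.030,-0.006,0,0,0],[1,-0.052,-0.030,-0.006,0,0,0],[1,-0.052,-0.030,-0.006,0,0,0]]]'
python3 -m handwheel '[[[1,0,0,0,0,0,-10],[1,0,0,0,0,0,-10],[1,0,0,0,0,0,-10],[1,0,0,0,0,0,-4],[1,0,0,0,0,0,0],[1,0,0,0,0,0,0]]]'
cat >> h.py <<'E'
def st():
    s=arm.state();return s,s["tcp_pos"],R.from_quat(np.roll(s["eef_rot"],-1)).as_matrix()
def go(pos=None,Rt=None):
    s,p,Rm=st()
    if pos is not None: print("shift tool mm",(Rm.T@(np.array(pos)-p)*1e3).round(1),"dist",round(1e3*np.linalg.norm(pos-p)))
    if Rt is not None: print("turn tool deg",np.degrees(R.from_matrix(Rm.T@Rt).as_rotvec()).round(1))
def info():
    s,p,Rm=st();print("t",round(s["clock"],2),"p",p.round(4),"R",Rm.round(3).tolist(),"F",np.round(s["force"],1),"op",round(s["opening"],4),"gf",round(float(s["gripper_force"]),1),"q",np.round(s["joint_pos"],2))
E
python3 - <<'E'
from h import *
info();C=cal("wrist");cv2.imwrite("pics/w1.png",arm.grab_frame("wrist"));np.savez("w1.npz",K=C[0],T=C[1])
E
```

```text
clock: 2.1
tcp_pos: [0.5329, 0.24, 0.2822]
eef_rot: [0.0, 0.175, 0.985, 0.0]
force: [1.0, 0.4, -0.9]
opening: 0.0918
gripper_force: 0.0
clock: 2.85
tcp_pos: [0.5318, 0.2415, 0.2816]
eef_rot: [0.0, -0.12, 0.993, 0.0]
force: [-0.6, 0.8, -0.2]
opening: 0.0919
gripper_force: 0.0
t 2.85 p [0.5318 0.2415 0.2816] R [[-0.971, -0.238, 0.0], [-0.238, 0.971, 0.0], [-0.0, -0.0, -1.0]] F [-0.6  0.8 -0.2] op 0.0919 gf 0.0 q [-0.55  0.31  0.08  1.72 -0.03  1.11  1.35]
```

View pics/w1.png

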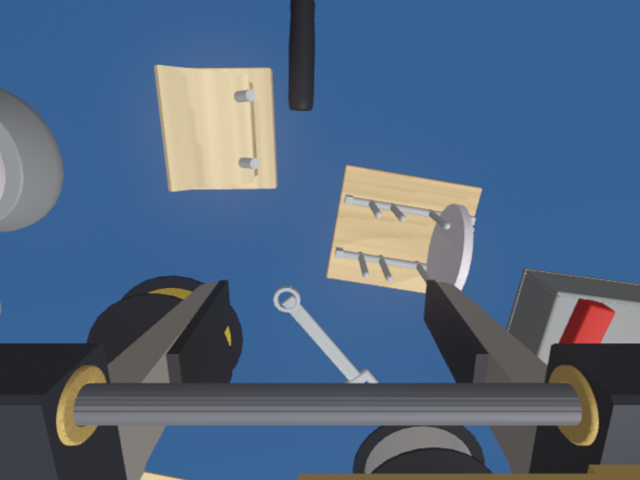

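Wrist view: stand at about (157–277, 66–190), rack at about (327–480, 166–295), and the uprights of the empty slot end near (378,214), (402,218), (364,275) and (388,278). I'll refit all poses with this third view.

Run:
```python
from h import *
S=cal("scene");D=cal("side");z=np.load("w1.npz");W=(z["K"],z["T"]);m=1e-3
g=cv2.cvtColor(cv2.imread("pics/w1.png"),cv2.COLOR_BGR2GRAY)
def sub(l): return cv2.cornerSubPix(g,np.array(l,np.float32).reshape(-1,1,2),(4,4),(-1,-1),(3,50,.01)).reshape(-1,2)
E=lambda l:np.array([( 360+(x+.5)/3-.5,260+(y+.5)/3-.5) for x,y in l])
F=lambda l:np.array([( 225+(x-420+.5)/5-.5,136+(y+.5)/5-.5) for x,y in l])
a=sub([(271,68),(277,188),(157,66),(169,190)]);b=sub([(346,166),(480,187),(327,277)]);print(a,b)
sw=(W,np.array([(-60,55,15),(60,55,15),(-50,-23,97.8),(50,-23,97.8),(-30,35.4,53.5),(30,35.4,53.5)])*m,np.vstack([a,[(245,96),(249,163)]]))
ss=(S,np.array([(-50,-23,97.8),(50,-23,97.8),(-30,35.4,53.5),(30,35.4,53.5),(60,-55,15),(60,55,0),(-60,55,15)])*m,E([(138,11),(58,95),(181,103),(138,156),(8,148),(128,235),(215,122)]))
sd=(D,np.array([(50,-23,97.8),(30,42.5,60.5),(-30,42.5,60.5),(60,-55,15),(-60,-55,0),(-60,55,15)])*m,F([(703,338),(607,332),(520,385),(755,463),(585,568),(475,455)]))
rw=(W,np.array([(-65,-75,10),(-65,75,10),(65,-75,10),(-30,-41.5,80),(-30,-18.5,80),(30,-41.5,80),(30,-18.5,80)])*m,np.vstack([b,[(378,215),(402,219),(364,275),(388,278)]]))
rs=(S,np.array([(-30,-41.5,80),(-30,-18.5,80),(30,-41.5,80),(30,-18.5,80),(-65,-75,10),(65,-75,10),(65,75,0),(-65,75,10)])*m,E([(261,288),(289,312),(197,342),(225,369),(237,270),(110,382),(284,562),(412,430)]))
rd=(D,np.array([(30,-41.5,80),(30,-18.5,80),(-30,-41.5,80),(-30,-18.5,80),(-65,-75,0),(65,-75,10),(-65,75,10)])*m,F([(645,140),(630,115),(553,172),(540,145),(543,312),(728,232),(441,162)]))
for n,L,x0 in (("stand",(sw,ss,sd),(.484,.116)),("rack",(rw,rs,rd),(.547,.331))):
    for nm,l in (("wrist",L[:1]),("scene",L[1:2]),("side",L[2:]),("all",L)):
        p,r=pose(l,x0);print(n,nm,p[:2].round(4),round(np.degrees(p[2])%360,2),r.tolist() if nm=="wrist" else np.abs(r).max())
```

```text
[[270.0197   67.56328]
 [275.48404 187.72612]
 [155.69673  64.37664]
 [170.4441  191.17441]] [[346.06064 164.83176]
 [481.7314  188.37602]
 [326.4288  277.3444 ]]
stand wrist [0.4836 0.1165] 14.16 [-0.0, -0.9, -0.3, 1.0, 1.1, 0.0, 0.9, 0.1, -0.9, -0.1, -0.9, -0.0]
stand scene [0.4851 0.117 ] 14.84 1.0
stand side [0.4831 0.1115] 13.61 3.2
stand all [0.4838 0.1163] 14.2 2.0
rack wrist [0.5456 0.3303] 3.89 [-0.7, -0.8, 0.3, -0.1, -1.9, -0.1, -0.2, -0.2, 0.3, -0.0, 0.8, 0.3, 0.3, 1.2]
rack scene [0.548  0.3321] 4.44 2.0
rack side [0.544  0.3231] 3.95 1.9
rack all [0.5459 0.3304] 4.02 2.6
```

```bash
python3 -m handwheel '[[[1,0.035,-0.017,0.03,10,0,0],[1,0.035,-0.017,0.03,10,0,0],[1,0,0,0,10,0,0],[1,0,0,0,10,0,0],[1,0,0,0,5,0,0],[1,0,0,0,0,0,0]]]'; python3 -c "
from h import *;info()"
python3 -m handwheel '[[[1,0,0,0,-10,0,0],[1,0,0,0,-10,0,0],[1,0,0,0,-10,0,0],[1,0,0,0,-10,0,0],[1,0,0,0,-10,0,0],[1,0,0,0,-10,0,0],[1,0,0,0,-10,0,0],[1,0,0,0,-10,0,0]]]'
python3 -m handwheel '[[[1,0,0,0,-10,0,0],[1,0,0,0,0,0,0]]]'; python3 -c "
from h import *;info()"
```

```text
clock: 3.65
tcp_pos: [0.4724, 0.1885, 0.2237]
eef_rot: [0.046, -0.113, 0.917, -0.38]
force: [0.9, -0.2, 0.2]
opening: 0.0918
gripper_force: 0.0
t 3.65 p [0.4724 0.1885 0.2237] R [[-0.97, -0.172, 0.17], [-0.242, 0.686, -0.687], [0.002, -0.707, -0.707]] F [ 0.9 -0.2  0.2] op 0.0918 gf 0.0 q [-0.95  0.47  0.17  1.87  0.6   1.32  0.72]
clock: 4.65
tcp_pos: [0.4749, 0.1854, 0.2272]
eef_rot: [-0.033, -0.114, 0.946, 0.301]
force: [-0.1, 0.8, -1.5]
opening: 0.092
gripper_force: 0.0
clock: 4.9
tcp_pos: [0.4743, 0.1829, 0.2237]
eef_rot: [-0.045, -0.107, 0.918, 0.379]
force: [-0.1, 0.1, 0.1]
opening: 0.092
gripper_force: 0.0
t 4.9 p [0.4743 0.1829 0.2237] R [[-0.973, -0.162, -0.164], [-0.231, 0.69, 0.686], [0.002, 0.706, -0.709]] F [-0.1  0.1  0.1] op 0.092 gf 0.0 q [ 0.    0.39 -0.01  1.99 -0.85  1.15  2.31]
```

```bash
python3 -m handwheel '[[[1,0,0,0,10,0,0],[1,0,0,0,10,0,0],[1,0,0,0,10,0,0],[1,0,0,0,10,0,0],[1,0,0,0,5,0,0],[1,0,0,0,0,0,10],[1,0,0,0,0,0,10],[1,0,0,0,0,0,6.8]]]'
python3 -m handwheel '[[[1,-0.0187,-0.0538,-0.001,0,0,0],[1,-0.0187,-0.0538,-0.001,0,0,0],[1,-0.0187,-0.0538,-0.001,0,0,0],[1,-0.0187,-0.0538,-0.001,0,0,0],[1,-0.0187,-0.0538,-0.001,0,0,0],[1,-0.0187,-0.0538,-0.001,0,0,0],[1,-0.0187,-0.0538,-0.001,0,0,0],[1,-0.0187,-0.0538,-0.001,0,0,0]]]'
python3 -m handwheel '[[[1,-0.0187,-0.0538,-0.001,0,0,0],[1,-0.0187,-0.0538,-0.001,0,0,0],[1,0,0,0,0,0,0],[1,0,0,0,0,0,0]]]'
python3 - <<'E'
from h import *
info();C=cal("wrist");cv2.imwrite("pics/w2.png",arm.grab_frame("wrist"));np.savez("w2.npz",K=C[0],T=C[1])
for t in ("toggle_ball","switchbox","platter_center","platter_knob","turntable"):
    for r in arm.regions_of(t,"wrist")[:2]: print(t,round(r["p"],2),r["centre"][::-1],r["pixels"].sum())
print("expect ball",proj(C,[.535-.0047,-.3827-.0205,.1168]),"off",proj(C,[.535,-.3827,.12]),"box",proj(C,[.535,-.3827,.048]))
E
```

```text
clock: 5.9
tcp_pos: [0.4736, 0.1887, 0.2272]
eef_rot: [0.003, 0.114, 0.993, 0.001]
force: [0.5, 0.0, 0.6]
opening: 0.0919
gripper_force: 0.0
clock: 6.9
tcp_pos: [0.5242, -0.2668, 0.2355]
eef_rot: [0.003, 0.112, 0.994, -0.001]
force: [1.1, 0.5, 1.3]
opening: 0.0918
gripper_force: 0.0
clock: 7.4
tcp_pos: [0.5358, -0.3779, 0.2362]
eef_rot: [0.001, 0.112, 0.994, -0.0]
force: [0.4, 1.0, 1.5]
opening: 0.0916
gripper_force: 0.0
t 7.4 p [ 0.5358 -0.3779  0.2362] R [[-0.975, 0.223, 0.002], [0.223, 0.975, -0.001], [-0.003, -0.0, -1.0]] F [0.4 1.  1.5] op 0.0916 gf 0.0 q [ 0.26  0.49  0.43  1.61 -0.22  1.09  2.09]
toggle_ball 0.62 [290.4, 233.4] 1105
switchbox 0.65 [314.4, 214.9] 13554
platter_center 0.93 [84.1, 108.9] 14285
platter_center 0.71 [607.0, 199.7] 9305
platter_knob 0.83 [603.9, 203.4] 9331
platter_knob 0.76 [330.3, 352.0] 6740
turntable 0.97 [553.2, 180.1] 9514
turntable 0.62 [313.1, 213.8] 13759
expect ball [[289.75647587 241.63385685]] off [[319.04637906 242.8760698 ]] box [[320.56613734 220.43956167]]
```

View pics/w2.png

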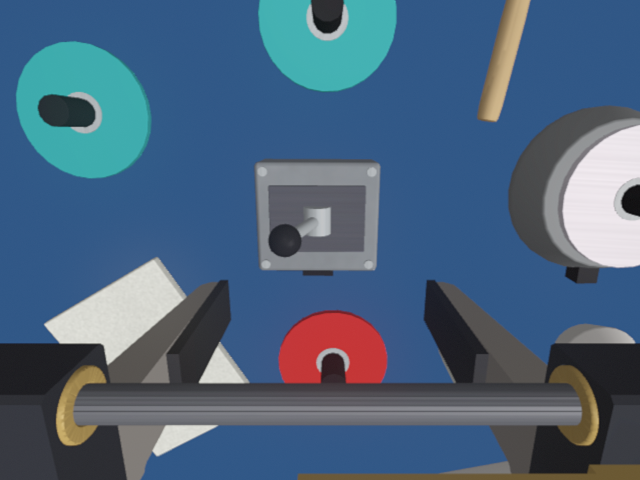

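Ball at (285,240), box screws averaging (317,218): the box centre is about (0.533,-0.385), within 3 mm of the earlier fit. Now I'll straddle the ball centred on the off point and close gently.

```bash
python3 -m handwheel '[[[1,0.001,-0.0075,0.0,0,0,0],[1,0,0,0.04,0,0,0],[1,0,0,0.04,0,0,0],[1,0,0,0.036,0,0,0],[1,0,0,0,0,0,0],[0.2,0,0,0,0,0,0],[-0.2,0,0,0,0,0,0],[-0.35,0,0,0,0,0,0]]]' 10
python3 -c "
from h import *;info()"
python3 -m handwheel '[[[-0.5,0,0,0,0,0,0],[-0.55,0,0,0,0,0,0],[-0.55,0,0,0,0,0,0],[-0.55,0,0,0,0,0,0]]]'
python3 -c "
from h import *;info()"
```

```text
clock: 8.7
tcp_pos: [0.5327, -0.3872, 0.1206]
eef_rot: [0.001, 0.113, 0.994, -0.001]
force: [-1.5, -5.2, 3.2]
opening: 0.0642
gripper_force: 2.4
t 8.7 p [ 0.5327 -0.3872  0.1206] R [[-0.975, 0.224, 0.002], [0.224, 0.975, -0.002], [-0.003, -0.001, -1.0]] F [-1.5 -5.2  3.2] op 0.0642 gf 2.4 q [ 0.3   0.62  0.39  1.69 -0.29  0.88  2.15]
clock: 9.2
tcp_pos: [0.5323, -0.3855, 0.1189]
eef_rot: [-0.0, 0.113, 0.994, 0.001]
force: [-1.2, -7.1, -1.2]
opening: 0.0241
gripper_force: 5.0
t 9.2 p [ 0.5323 -0.3855  0.1189] R [[-0.975, 0.224, -0.0], [0.224, 0.975, 0.001], [0.0, 0.001, -1.0]] F [-1.2 -7.1 -1.2] op 0.0241 gf 5.0 q [ 0.3   0.62  0.39  1.69 -0.29  0.89  2.15]
```

```bash
python3 -m handwheel '[[[0,0,0,0,0,0,0],[0.6,0,0,0,0,0,0],[1,0,0,0,0,0,0],[1,0,0,-0.045,0,0,0],[1,0,0,-0.045,0,0,0],[1,0,0,-0.026,0,0,0],[1,0,0,0,0,0,0]]]'
python3 - <<'E'
from h import *
info();C=cal("wrist");im=arm.grab_frame("wrist");cv2.imwrite("pics/w3.png",im);np.savez("w3.npz",K=C[0],T=C[1])
for t in ("toggle_ball",):
    for r in arm.regions_of(t,"wrist")[:2]: print(t,round(r["p"],2),r["centre"][::-1],r["pixels"].sum())
m=(im[190:270,260:380].max(2)<45).astype(np.uint8);n,l,s,c=cv2.connectedComponentsWithStats(m)
for i in range(1,n):
    if s[i,4]>60: print(c[i]+[260,190],s[i,4])
print("off",proj(C,[.533,-.3853,.12]),"-",proj(C,[.5283,-.4058,.1168]),"+",proj(C,[.5377,-.3648,.1168]))
E
```

```text
clock: 10.07
tcp_pos: [0.5331, -0.3871, 0.2374]
eef_rot: [0.002, 0.113, 0.994, -0.001]
force: [-0.4, 0.7, -0.1]
opening: 0.0908
gripper_force: 0.0
t 10.07 p [ 0.5331 -0.3871  0.2374] R [[-0.975, 0.224, 0.004], [0.224, 0.975, -0.002], [-0.004, -0.001, -1.0]] F [-0.4  0.7 -0.1] op 0.0908 gf 0.0 q [ 0.27  0.49  0.43  1.6  -0.23  1.09  2.11]
toggle_ball 0.61 [327.3, 235.8] 963
[319.38541667 237.30729167] 192
off [[328.49179833 241.20475062]] - [[299.19307847 240.00254266]] + [[357.7577606  239.97056821]]
```

```bash
python3 -m handwheel '[[[1,0.004,0.054,0.0075,0,0,0],[1,0.004,0.054,0.0075,0,0,0],[1,0.004,0.054,0.0075,0,0,0],[1,0.004,0.054,0.0075,0,0,0],[1,0.004,0.054,0.0075,0,0,0],[1,0,0,0,0,0,-10],[1,0,0,0,0,0,-10],[1,0,0,0,0,0,-7]]]'
python3 -m handwheel '[[[1,0,0,0,0,0,0],[1,0,0,0,0,0,0]]]'
python3 - <<'E'
from h import *
info();C=cal("wrist");im=arm.grab_frame("wrist");cv2.imwrite("pics/w4.png",im);np.savez("w4.npz",K=C[0],T=C[1])
for t in ("platter_center","platter_knob","turntable"):
    for r in arm.regions_of(t,"wrist")[:2]:
        print(t,round(r["p"],2),r["centre"][::-1],r["pixels"].sum())
print("plat",proj(C,[.574,-.1195,.065]),"knobtop",proj(C,[.574,-.1195,.105]))
E
```

```text
clock: 11.18
tcp_pos: [0.5721, -0.1182, 0.1956]
eef_rot: [-0.002, -0.125, 0.992, 0.0]
force: [-0.6, -0.3, -0.8]
opening: 0.0917
gripper_force: 0.0
clock: 11.42
tcp_pos: [0.5726, -0.1188, 0.1966]
eef_rot: [-0.001, -0.121, 0.993, 0.0]
force: [-0.4, 0.1, -0.0]
opening: 0.092
gripper_force: 0.0
t 11.43 p [ 0.5726 -0.1188  0.1966] R [[-0.971, -0.24, -0.002], [-0.24, 0.971, 0.0], [0.002, 0.001, -1.0]] F [-0.4  0.1 -0. ] op 0.092 gf 0.0 q [-0.06  0.4   0.27  1.82 -0.13  0.94  2.07]
platter_center 0.91 [323.6, 228.0] 19459
platter_center 0.61 [592.5, 188.4] 13219
platter_knob 0.71 [21.7, 280.1] 5315
platter_knob 0.66 [317.3, 232.5] 19422
turntable 0.67 [316.8, 154.7] 5670
plat [[324.68766463 238.68786509]] knobtop [[324.42464016 254.8469821 ]]
```

View pics/w4.png

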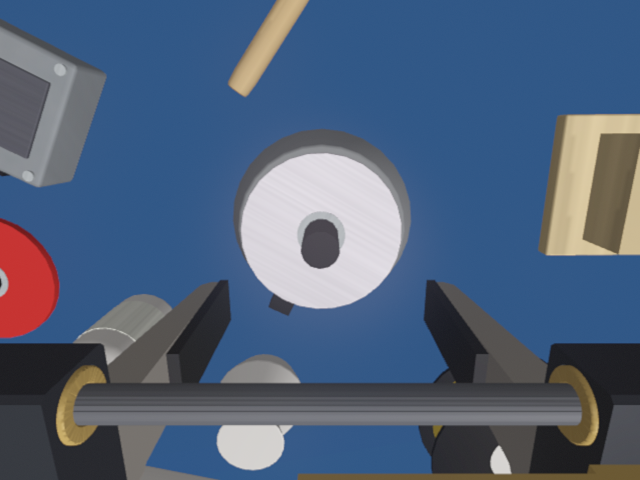

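The platter disc spans (241–402, 152–308) and the knob end is near (320,250). I'll refine the centre from the rim outline.

Run:
```python
from h import *
z=np.load("w4.npz");C=(z["K"],z["T"]);im=cv2.imread("pics/w4.png")
m=(im.min(2)>175).astype(np.uint8);m[:, :235]=0;m[:,410:]=0;m[:140]=0;m[320:]=0
c=max(cv2.findContours(m,0,1)[0],key=cv2.contourArea)[:,0].astype(float);h=cv2.convexHull(c.astype(np.float32))[:,0]
W=np.array([ray(C,u,.065)[:2] for u in h])
f=lambda p:np.hypot(*(W-p[:2]).T)-p[2]
r=least_squares(f,[.574,-.12,.06],loss="soft_l1",f_scale=.001);print("rim",r.x.round(4),np.abs(r.fun).max())
k=(im.max(2)<75).astype(np.uint8);k[:, :290]=0;k[:,350:]=0;k[:205]=0;k[285:]=0
ys,xs=np.nonzero(k);print("knob x",xs.min(),xs.max(),"y",ys.min(),ys.max())
def kb(x,y):
    th=np.linspace(0,6.28,90);P=np.vstack([np.c_[x+.013*np.cos(th),y+.013*np.sin(th),0*th+h] for h in (.105,)]);q=proj(C,P);return q[:,0].min(),q[:,0].max(),q[:,1].max()
print(kb(*r.x[:2]),kb(.574,-.1195))
r.x[:2]
go([r.x[0],r.x[1],.092])
```

```text
rim [ 0.5715 -0.123   0.0595] 0.0003452619953836361
knob x 304 336 y 234 239
(np.float64(299.98517298689694), np.float64(340.22482551376953), np.float64(269.0858445601038)) (np.float64(304.37172693705133), np.float64(344.47321779638537), np.float64(273.70484991051984))
shift tool mm [  2.5  -3.8 105.3] dist 105
```

```bash
python3 -m handwheel '[[[1,0.0025,-0.0038,0.0,0,0,0],[1,0,0,0.035,0,0,0],[1,0,0,0.035,0,0,0],[1,0,0,0.034,0,0,0],[0,0,0,0,0,0,0],[-0.3,0,0,0,0,0,0],[-1,0,0,0,0,0,0],[-1,0,0,0,0,0,0]]]' 30
python3 -m handwheel '[[[-1,0,0,0,0,0,0],[-1,0,0,0,0,0,0],[-1,0,0,0,0,0,0]]]'
python3 -c "
from h import *;info()"
```

```text
clock: 12.62
tcp_pos: [0.5724, -0.1231, 0.0947]
eef_rot: [0.001, -0.122, 0.992, -0.0]
force: [-0.3, -0.9, 0.8]
opening: 0.0541
gripper_force: 0.0
clock: 13.0
tcp_pos: [0.5717, -0.1231, 0.0936]
eef_rot: [0.0, -0.122, 0.993, -0.0]
force: [-0.3, 0.5, 1.3]
opening: 0.025
gripper_force: 30.0
t 13.0 p [ 0.5717 -0.1231  0.0936] R [[-0.97, -0.243, 0.0], [-0.243, 0.97, -0.0], [-0.0, -0.0, -1.0]] F [-0.3  0.5  1.3] op 0.025 gf 30.0 q [-0.03  0.54  0.24  1.88 -0.18  0.74  2.13]
```

```bash
python3 -m handwheel '[[[-1,0,0,-0.015,0,0,0],[-1,0,0,-0.03,0,0,0],[-1,0,0,-0.05,0,0,0],[-1,0,0,-0.045,0,0,0],[-1,0.003,0.025,0,0,0,0],[-1,0.005,0.045,0,0,0,0],[-1,0.005,0.05,0,0,0,0],[-1,0.005,0.05,0,0,0,0]]]'
python3 -m handwheel '[[[-1,0.005,0.05,0,0,0,0],[-1,0.005,0.05,0,0,0,0],[-1,0,0.045,0,0,0,0],[-1,0,0,0,7,0,0],[-1,0,0,0,10,0,0],[-1,0,0,0,10,0,0],[-1,0,0,0,10,0,0],[-1,0,0,0,8,0,0]]]'
python3 -m handwheel '[[[-1,0,0,0,0,0,0],[-1,0,0,0,0,0,0]]]'
cat >> h.py <<'E'
ST=np.array([.484,.1166,0]);Rs=R.from_euler("z",14.2,degrees=True).as_matrix();n=Rs@[0,.7071,.7071];u=Rs@[0,-.7071,.7071]
seat=ST+Rs@[0,-.0096,.09];Rplace=np.c_[-Rs[:,0],-u,-n]
E
python3 - <<'E'
from h import *
info();print(np.linalg.det(Rplace));go(seat+.0326*n+.08*n+.012*u,Rplace)
E
```

```text
clock: 14.0
tcp_pos: [0.512, 0.0387, 0.2341]
eef_rot: [0.0, -0.122, 0.993, 0.0]
force: [0.1, 0.9, -2.5]
opening: 0.0252
gripper_force: 30.0
clock: 15.0
tcp_pos: [0.4679, 0.1772, 0.2341]
eef_rot: [0.048, -0.113, 0.916, -0.381]
force: [-0.2, -0.3, -2.3]
opening: 0.0254
gripper_force: 30.0
clock: 15.25
tcp_pos: [0.4684, 0.1752, 0.2341]
eef_rot: [0.047, -0.112, 0.918, -0.379]
force: [0.1, -0.6, -2.3]
opening: 0.025
gripper_force: 30.0
t 15.25 p [0.4684 0.1752 0.2341] R [[-0.971, -0.17, 0.171], [-0.241, 0.688, -0.684], [-0.001, -0.705, -0.709]] F [ 0.1 -0.6 -2.3] op 0.025 gf 30.0 q [-0.94  0.44  0.16  1.89  0.61  1.32  0.73]
0.9999808199999997
shift tool mm [-0.7 40.2 39. ] dist 56
turn tool deg [ 0.1 -0.1 -0.2]
```

```bash
python3 -m handwheel '[[[-1,-0.0005,0.020,0.02,0,0,0],[-1,0,0.020,0.019,0,0,0],[-1,0,0,0.03,0,0,0],[-1,0,0,0.03,0,0,0],[-1,0,0,0.010,0,0,0],[-1,0,0,0,0,0,0],[-1,0,0,0,0,0,0]]]'
python3 - <<'E'
from h import *
info();go(seat+.0326*n,Rplace)
for c in ("scene","side"): cv2.imwrite(f"pics/{c}5.png",arm.grab_frame(c))
s=cv2.imread("pics/scene5.png")[230:350,340:460];d=cv2.imread("pics/side5.png")[160:280,210:330]
cv2.imwrite("pics/m5.png",cv2.resize(np.hstack([s,d]),None,fx=3.3,fy=3.3,interpolation=2))
E
```

```text
clock: 16.12
tcp_pos: [0.481, 0.1297, 0.129]
eef_rot: [0.048, -0.113, 0.917, -0.379]
force: [0.1, 0.2, -2.4]
opening: 0.0252
gripper_force: 30.0
t 16.12 p [0.481  0.1297 0.129 ] R [[-0.97, -0.171, 0.173], [-0.243, 0.688, -0.684], [-0.002, -0.706, -0.709]] F [ 0.1  0.2 -2.4] op 0.0252 gf 30.0 q [-0.88  0.58  0.19  1.99  0.67  1.09  0.63]
shift tool mm [ 0.3 11.3 11.3] dist 16
turn tool deg [ 0.1 -0.  -0.2]
```

View pics/m5.png

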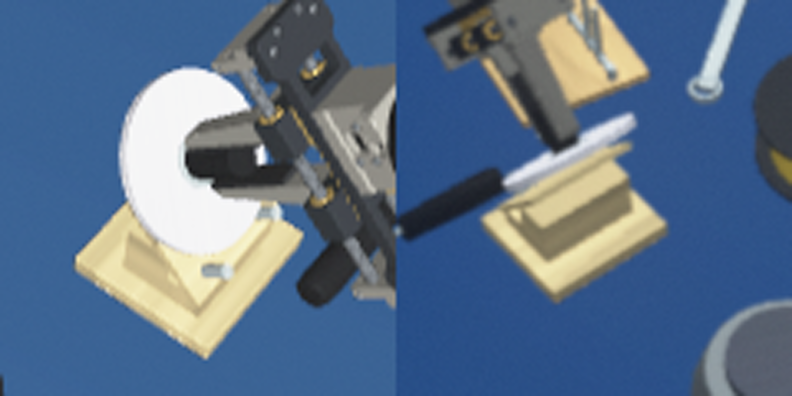

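The platter is parallel to the board, centred, and clear above the two pegs. I'll press in gently.

```bash
python3 -m handwheel '[[[-1,0,0,0.004,0,0,0],[-1,0,0,0.004,0,0,0],[-1,0,0,0.002,0,0,0],[-1,0,0,0,0,0,0]]]'; python3 -c "
from h import *;info();go(seat+.0326*n)"
python3 -m handwheel '[[[-1,0,0.004,0,0,0,0],[-1,0,0.004,0,0,0,0],[-1,0,0,0,0,0,0]]]'; python3 -c "
from h import *;info();go(seat+.0326*n);print(st()[2].T@st()[0]['force'])"
```

```text
clock: 16.73
tcp_pos: [0.4821, 0.1216, 0.121]
eef_rot: [0.047, -0.113, 0.917, -0.38]
force: [-0.8, 0.5, -3.2]
opening: 0.0255
gripper_force: 30.0
t 16.73 p [0.4821 0.1216 0.121 ] R [[-0.97, -0.172, 0.171], [-0.243, 0.686, -0.686], [0.0, -0.707, -0.707]] F [-0.8  0.5 -3.2] op 0.0255 gf 30.0 q [-0.88  0.59  0.19  2.    0.68  1.07  0.63]
shift tool mm [-0.6 11.4 -0.2] dist 11
clock: 17.1
tcp_pos: [0.4806, 0.1276, 0.1151]
eef_rot: [0.047, -0.113, 0.917, -0.38]
force: [-0.5, -0.3, -3.1]
opening: 0.0253
gripper_force: 30.0
t 17.1 p [0.4806 0.1276 0.1151] R [[-0.97, -0.172, 0.172], [-0.243, 0.686, -0.686], [0.0, -0.707, -0.707]] F [-0.5 -0.3 -3.1] op 0.0253 gf 30.0 q [-0.88  0.61  0.19  1.99  0.68  1.07  0.62]
shift tool mm [-0.6  2.8  0. ] dist 3
[0.56300268 2.07706205 2.36439001]
```

No contact yet. I'll continue in small steps along both axes.

```bash
python3 -m handwheel '[[[-1,0,0,0.002,0,0,0],[-1,0,0,0.0,0,0,0]]]'; python3 -c "
from h import *;go(seat+.0326*n);print(st()[2].T@st()[0]['force'])"
python3 -m handwheel '[[[-1,0,0.002,0,0,0,0],[-1,0,0.002,0,0,0,0],[-1,0,0,0,0,0,0]]]'; python3 -c "
from h import *;go(seat+.0326*n);print(st()[2].T@st()[0]['force'])"
```

```text
clock: 17.35
tcp_pos: [0.4808, 0.1272, 0.1148]
eef_rot: [0.047, -0.113, 0.917, -0.38]
force: [-5.1, 4.5, 5.8]
opening: 0.0255
gripper_force: 30.0
shift tool mm [-0.5  3.  -0.5] dist 3
[ 3.87904402 -0.14100843 -8.10404788]
clock: 17.73
tcp_pos: [0.481, 0.1286, 0.1134]
eef_rot: [0.048, -0.113, 0.916, -0.381]
force: [-4.1, 2.8, 12.5]
opening: 0.0254
gripper_force: 30.0
shift tool mm [ 0.1  1.  -0.5] dist 1
[  3.25916451  -6.24619745 -11.43293419]
```

Board and pegs are both in contact, so I'll let go and back off along the tool axis.

```bash
python3 -m handwheel '[[[-0.3,0,0,0,0,0,0],[0.1,0,0,0,0,0,0],[0.1,0,0,0,0,0,0],[0.1,0,0,-0.02,0,0,0],[0.1,0,0,-0.05,0,0,0],[0.1,0,0,-0.05,0,0,0],[0.1,0,0,0,0,0,0]]]'
python3 - <<'E'
from h import *
info()
C=cal("scene");D=cal("side");s=arm.grab_frame("scene");d=arm.grab_frame("side")
cv2.imwrite("pics/scene6.png",s);cv2.imwrite("pics/side6.png",d)
cv2.imwrite("pics/m6.png",cv2.resize(np.hstack([s[230:350,340:460],d[160:280,210:330]]),None,fx=3.3,fy=3.3,interpolation=2))
g=s.min(2);m=(g>175).astype(np.uint8);m[:, :365]=0;m[:230]=0;m[330:]=0;m[:,440:]=0
for K,nm in ((C,"scene"),(D,"side")):print(nm,"seat",proj(K,seat+.004*n),"knobend",proj(K,seat+.044*n))
for c in ("scene","side"):
    for r in arm.regions_of("platter_center",c)[:5]: print(c,round(r["p"],2),r["centre"][::-1],r["pixels"].sum())
E
```

```text
clock: 18.6
tcp_pos: [0.4603, 0.2146, 0.1976]
eef_rot: [0.049, -0.114, 0.918, -0.378]
force: [0.2, -0.3, -0.1]
opening: 0.0503
gripper_force: 0.0
t 18.6 p [0.4603 0.2146 0.1976] R [[-0.969, -0.172, 0.176], [-0.247, 0.689, -0.682], [-0.004, -0.704, -0.71]] F [ 0.2 -0.3 -0.1] op 0.0503 gf 0.0 q [-0.97  0.52  0.14  1.86  0.58  1.3   0.67]
scene seat [[399.06479887 281.86190422]] knobend [[412.11188928 280.95726877]]
side seat [[261.96019679 208.08288796]] knobend [[254.84756894 195.06467642]]
scene 0.88 [324.3, 180.4] 963
scene 0.75 [397.5, 283.1] 1850
side 0.92 [431.8, 348.0] 1766
side 0.89 [260.6, 207.6] 355
side 0.84 [345.4, 463.8] 1722
side 0.83 [290.2, 384.5] 2057
```

View pics/m6.png

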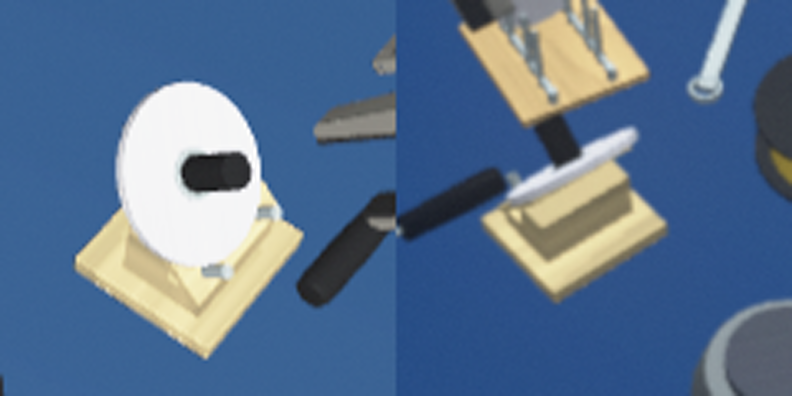

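The platter leans properly: rim on the pegs, knob end at the predicted pixel. Next is the regrasp by the free upper part, with the tool pointing down the slope.

```bash
python3 -m handwheel '[[[0.1,0,-0.031,-0.031,0,0,0],[0.1,0,-0.031,-0.031,0,0,0],[0.1,0,-0.031,-0.031,0,0,0],[0.1,0,0,0,-10,0,0],[0.1,0,0,0,-10,0,0],[0.1,0,0,0,-10,0,0],[0.1,0,0,0,-10,0,0],[0.1,0,0,0,-5,0,0]]]'
python3 -m handwheel '[[[0.1,0,-0.0515,0,0,0,0],[0.1,0,-0.0515,0,0,0,0],[0.1,0,-0.0515,0,0,0,0],[0.1,0,-0.0515,0,-5,0,0],[0.1,0,0,0,-10,0,0],[0.1,0,0,0,-10,0,0],[0.1,0,0,0,-10,0,0],[0.1,0,0,0,-10,0,0]]]'
python3 -m handwheel '[[[0.1,0,0,0,0,0,0],[0.1,0,0,0,0,0,0]]]'
cat >> h.py <<'E'
Rre=np.c_[-Rs[:,0],n,-u]
E
python3 - <<'E'
from h import *
info();go(seat+.135*u,Rre)
E
```

```text
clock: 19.8
tcp_pos: [0.4604, 0.2077, 0.3272]
eef_rot: [-0.0, -0.119, 0.993, 0.001]
force: [-1.4, 1.1, -1.3]
opening: 0.0506
gripper_force: 0.0
clock: 20.8
tcp_pos: [0.5095, 0.0095, 0.327]
eef_rot: [-0.047, -0.111, 0.916, 0.382]
force: [0.0, 1.3, -0.3]
opening: 0.0507
gripper_force: 0.0
clock: 21.05
tcp_pos: [0.5096, 0.0111, 0.3272]
eef_rot: [-0.047, -0.113, 0.917, 0.379]
force: [-0.2, -0.2, 1.0]
opening: 0.0506
gripper_force: 0.0
t 21.05 p [0.5096 0.0111 0.3272] R [[-0.97, -0.171, -0.172], [-0.243, 0.688, 0.684], [0.001, 0.706, -0.709]] F [-0.2 -0.2  1. ] op 0.0506 gf 0.0 q [-0.01  0.39  0.39  1.75 -0.75  1.59  2.41]
shift tool mm [ -1.2 -97.6 102.9] dist 142
turn tool deg [-0.1  0.1 -0.1]
```

```bash
python3 -m handwheel '[[[0.1,-0.001,-0.033,0.034,0,0,0],[0.1,0,-0.033,0.034,0,0,0],[0.1,0,-0.0316,0.034,0,0,0],[0.1,0,0,0.03,0,0,0],[0.1,0,0,0.02,0,0,0],[0.1,0,0,0,0,0,0]]]'
python3 - <<'E'
from h import *
info();go(seat+.045*u,Rre);print(np.round(st()[2].T@st()[0]['force'],1))
E
```

```text
clock: 21.8
tcp_pos: [0.501, 0.0505, 0.1515]
eef_rot: [-0.047, -0.115, 0.917, 0.38]
force: [0.5, -0.8, -0.1]
opening: 0.0504
gripper_force: 0.0
t 21.8 p [0.501  0.0505 0.1515] R [[-0.969, -0.174, -0.174], [-0.246, 0.685, 0.686], [-0.0, 0.707, -0.707]] F [ 0.5 -0.8 -0.1] op 0.0504 gf 0.0 q [-0.02  0.59  0.32  1.91 -0.87  1.31  2.63]
shift tool mm [ 0.2 -2.1 40. ] dist 40
turn tool deg [ 0.  -0.   0.1]
[-0.3 -0.7 -0.6]
```

```bash
python3 -m handwheel '[[[0.1,0,-0.002,0.020,0,0,0],[0.1,0,0,0.02,0,0,0],[0.1,0,0,0,0,0,0],[-0.3,0,0,0,0,0,0],[-0.7,0,0,0,0,0,0],[-1,0,0,0,0,0,0],[-1,0,0,0,0,0,0],[-1,0,0,0,0,0,0]]]' 40
python3 - <<'E'
from h import *
info();go(seat+.045*u,Rre);print(np.round(st()[2].T@st()[0]['force'],1))
E
```

```text
clock: 22.8
tcp_pos: [0.4948, 0.0754, 0.1224]
eef_rot: [-0.047, -0.113, 0.916, 0.381]
force: [-0.9, 0.3, 4.4]
opening: 0.008
gripper_force: 40.0
t 22.8 p [0.4948 0.0754 0.1224] R [[-0.97, -0.172, -0.172], [-0.243, 0.684, 0.688], [-0.001, 0.709, -0.705]] F [-0.9  0.3  4.4] op 0.008 gf 40.0 q [-0.04  0.63  0.3   1.95 -0.91  1.25  2.66]
shift tool mm [0.4 0.4 1.3] dist 1
turn tool deg [ 0.2  0.1 -0.1]
[ 0.8  3.5 -2.8]
```

Gripped at 8 mm, which is the plate thickness. I'll lift it off, turn it upright and carry it above the rack.

```bash
python3 -m handwheel '[[[-1,0,0.006,-0.006,0,0,0],[-1,0,0.012,-0.015,0,0,0],[-1,0,0.03,-0.03,0,0,0],[-1,0,0.03,-0.03,0,0,0],[-1,0,0.03,-0.03,5,0,0],[-1,0,0,0,10,0,0],[-1,0,0,0,10,0,0],[-1,0,0,0,10,0,0]]]'
python3 -m handwheel '[[[-1,0,0,0,10,0,0],[-1,0,0,0,0,0,5],[-1,0,0,0,0,0,5.1],[-1,0,0,0,0,0,0],[-1,0,0,0,0,0,0]]]'
cat >> h.py <<'E'
RK=np.array([.5462,.3307,0]);Rr=R.from_euler("z",4.1,degrees=True).as_matrix();slot=RK+Rr@[0,-.03,.0765]
Rrk=np.c_[-Rr[:,0],Rr[:,1],[0,0,-1.]]
E
python3 - <<'E'
from h import *
info();go(slot+[0,0,.0463+.075],Rrk)
E
```

```text
clock: 23.8
tcp_pos: [0.4954, 0.0718, 0.2781]
eef_rot: [-0.009, -0.121, 0.989, 0.084]
force: [0.0, 0.4, -3.4]
opening: 0.0079
gripper_force: 40.0
clock: 24.42
tcp_pos: [0.4952, 0.0723, 0.2767]
eef_rot: [0.0, -0.035, 0.999, 0.0]
force: [-1.0, -0.5, -3.5]
opening: 0.0077
gripper_force: 40.0
t 24.43 p [0.4952 0.0723 0.2767] R [[-0.998, -0.069, 0.0], [-0.069, 0.998, 0.0], [-0.0, 0.0, -1.0]] F [-1.  -0.5 -3.5] op 0.0077 gf 40.0 q [-0.56  0.16  0.4   1.94 -0.07  1.06  1.5 ]
shift tool mm [-68.8 224.2  79. ] dist 247
turn tool deg [ 0.   0.  -0.1]
```

```bash
python3 -m handwheel '[[[-1,-0.0115,0.0374,0,0,0,0],[-1,-0.0115,0.0374,0,0,0,0],[-1,-0.0115,0.0374,0,0,0,0],[-1,-0.0115,0.0374,0,0,0,0],[-1,-0.0115,0.0374,0,0,0,0],[-1,-0.0113,0.0372,0,0,0,0],[-1,0,0,0.04,0,0,0],[-1,0,0,0.025,0,0,0]]]'
python3 -m handwheel '[[[-1,0,0,0,0,0,0],[-1,0,0,0,0,0,0]]]'
python3 - <<'E'
from h import *
info();go(slot+[0,0,.0463],Rrk)
C=cal("wrist");w=arm.grab_frame("wrist");np.savez("w7.npz",K=C[0],T=C[1]);cv2.imwrite("pics/w7.png",w)
s=arm.grab_frame("scene");d=arm.grab_frame("side");cv2.imwrite("pics/scene7.png",s);cv2.imwrite("pics/side7.png",d)
up=[RK+Rr@np.array(v)*1e-3 for v in [(-30,-41.5,80),(-30,-18.5,80),(30,-41.5,80),(30,-18.5,80)]]
for K,n_ in ((C,"w"),(cal("scene"),"s"),(cal("side"),"d")): print(n_,proj(K,up).round(1).tolist())
a=cv2.resize(w[40:340,190:470],None,fx=2,fy=2,interpolation=2)
b=cv2.resize(s[320:460,385:505],None,fx=2,fy=2,interpolation=2);c=cv2.resize(d[100:240,220:340],None,fx=2,fy=2,interpolation=2)
r=np.vstack([b,c])
o=np.zeros((600,800,3),np.uint8);o[:,:560]=a;o[:560,560:]=r
cv2.imwrite("pics/m7.png",o)
E
```

```text
clock: 25.42
tcp_pos: [0.5479, 0.3009, 0.2092]
eef_rot: [-0.001, -0.035, 0.999, -0.001]
force: [-0.0, 0.2, -3.3]
opening: 0.0077
gripper_force: 40.0
clock: 25.68
tcp_pos: [0.5494, 0.301, 0.2124]
eef_rot: [0.001, -0.034, 0.999, 0.0]
force: [0.5, -0.1, -2.4]
opening: 0.0079
gripper_force: 40.0
t 25.68 p [0.5494 0.301  0.2124] R [[-0.998, -0.069, 0.001], [-0.069, 0.998, 0.001], [-0.001, 0.001, -1.0]] F [ 0.5 -0.1 -2.4] op 0.0079 gf 40.0 q [-0.76  0.45  0.28  1.7  -0.14  1.01  1.21]
shift tool mm [ 1.2 -0.2 89.6] dist 90
turn tool deg [ 0.   0.1 -0.2]
w [[309.7, 195.2], [341.4, 195.1], [310.9, 272.9], [340.8, 272.8]]
s [[446.8, 353.8], [456.2, 362.3], [426.0, 372.2], [435.3, 381.2]]
d [[251.3, 167.8], [248.1, 163.2], [269.6, 160.9], [266.3, 156.4]]
```

View pics/m7.png

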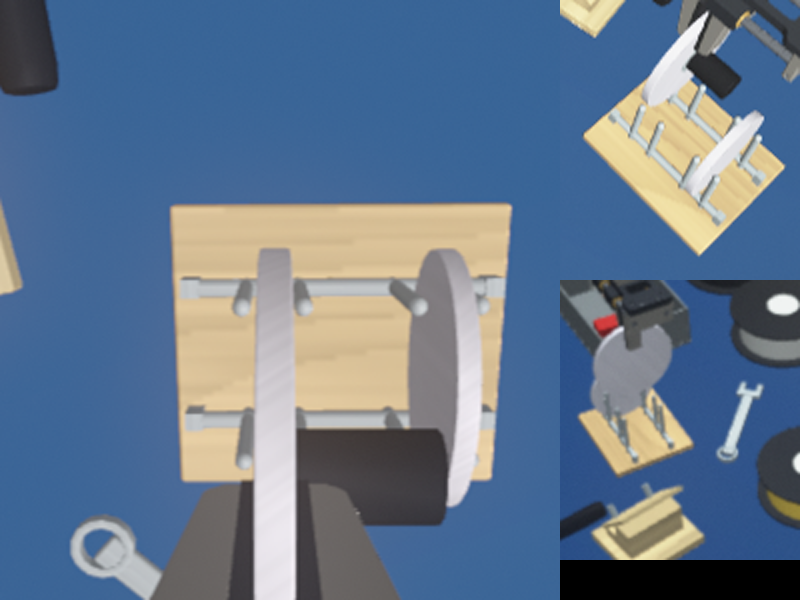

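The wrist crop shows the platter edge midway between the upright tops (310.5,193.5) and (342.5,193.5), and the knob clear of the fixed disc. I'll lower it.

```bash
python3 -m handwheel '[[[-1,0.002,0.0004,0,0,0,0],[-1,0,0,0.02,0,0,0],[-1,0,0,0.02,0,0,0],[-1,0,0,0.02,0,0,0],[-1,0,0,0.015,0,0,0],[-1,0,0,0,0,0,0]]]'
python3 -c "
from h import *;info();go(slot+[0,0,.0463],Rrk)"
python3 -m handwheel '[[[-1,0,0,0.005,0,0,0],[-1,0,0,0.005,0,0,0],[-1,0,0,0,0,0,0]]]'
python3 -c "
from h import *;info();go(slot+[0,0,.0463],Rrk)"
```

```text
clock: 26.58
tcp_pos: [0.5459, 0.3008, 0.1349]
eef_rot: [-0.001, -0.034, 0.999, -0.001]
force: [-0.3, -0.6, -2.3]
opening: 0.0083
gripper_force: 40.0
t 26.57 p [0.5459 0.3008 0.1349] R [[-0.998, -0.069, -0.002], [-0.069, 0.998, -0.001], [0.002, -0.001, -1.0]] F [-0.3 -0.6 -2.3] op 0.0083 gf 40.0 q [-0.75  0.54  0.26  1.76 -0.17  0.87  1.23]
shift tool mm [-2.5 -0.2 12.1] dist 12
turn tool deg [-0.1 -0.1 -0.2]
clock: 26.95
tcp_pos: [0.5465, 0.3012, 0.126]
eef_rot: [-0.0, -0.034, 0.999, -0.0]
force: [0.1, -0.1, -3.3]
opening: 0.0079
gripper_force: 40.0
t 26.95 p [0.5465 0.3012 0.126 ] R [[-0.998, -0.069, -0.0], [-0.069, 0.998, -0.0], [0.0, -0.0, -1.0]] F [ 0.1 -0.1 -3.3] op 0.0079 gf 40.0 q [-0.75  0.55  0.26  1.77 -0.18  0.85  1.23]
shift tool mm [-1.8 -0.5  3.2] dist 4
turn tool deg [-0.  -0.  -0.2]
```

```bash
python3 -m handwheel '[[[-1,0,0,0.002,0,0,0],[-1,0,0,0.0015,0,0,0],[-1,0,0,0,0,0,0]]]'
python3 -c "
from h import *;info();go(slot+[0,0,.0463],Rrk)"
```

```text
clock: 27.32
tcp_pos: [0.5467, 0.3012, 0.1227]
eef_rot: [0.0, -0.034, 0.999, -0.0]
force: [0.6, -0.1, -2.2]
opening: 0.0081
gripper_force: 40.0
t 27.32 p [0.5467 0.3012 0.1227] R [[-0.998, -0.069, 0.0], [-0.069, 0.998, -0.0], [-0.0, -0.0, -1.0]] F [ 0.6 -0.1 -2.2] op 0.0081 gf 40.0 q [-0.75  0.56  0.26  1.77 -0.18  0.84  1.23]
shift tool mm [-1.7 -0.5 -0.1] dist 2
turn tool deg [-0.   0.  -0.2]
```

```bash
python3 -m handwheel '[[[-1,0,0,0.0015,0,0,0],[-1,0,0,0,0,0,0]]]'
python3 -m handwheel '[[[-1,0,0,0.0015,0,0,0],[-1,0,0,0,0,0,0]]]'
```

```text
clock: 27.58
tcp_pos: [0.5474, 0.3015, 0.1219]
eef_rot: [0.001, -0.034, 0.999, 0.0]
force: [0.6, -0.6, 0.1]
opening: 0.0078
gripper_force: 40.0
clock: 27.82
tcp_pos: [0.5477, 0.3015, 0.1216]
eef_rot: [0.001, -0.034, 0.999, 0.001]
force: [-0.8, -0.8, 9.6]
opening: 0.0078
gripper_force: 40.0
```

Seated on the rods (force up by 12 N). I'll release and rise.

```bash
python3 -m handwheel '[[[-0.7,0,0,0,0,0,0],[-0.4,0,0,0,0,0,0],[-0.15,0,0,0,0,0,0],[-0.15,0,0,0,0,0,0],[-0.15,0,0,-0.03,0,0,0],[-0.15,0,0,-0.06,0,0,0],[-0.15,0,0,-0.06,0,0,0],[-0.15,0,0,0,0,0,0]]]'
python3 -m handwheel '[[[-0.15,0.05,0,0,0,0,0],[-0.15,0,0,0,0,0,0],[-0.15,0,0,0,0,0,0]]]'
python3 - <<'E'
from h import *
info();S=cal("scene");D=cal("side");W=cal("wrist")
fr={c:arm.grab_frame(c) for c in ("scene","side","wrist")}
for c,i in fr.items(): cv2.imwrite(f"pics/{c}8.png",i)
yr=Rr[:,1]
for c,K in (("scene",S),("side",D),("wrist",W)):
    print(c,"slot",proj(K,slot).round(1),"top",proj(K,slot+[0,0,.06]).round(1),"knobend",proj(K,slot+.044*yr).round(1),"ball off",proj(K,[.533,-.3835,.12]).round(1))
    for t in ("platter_center","toggle_ball","bottle","vase","spool"):
        for r in arm.regions_of(t,c)[:4]:
            y,x=np.nonzero(r["pixels"]);print("  ",t,round(r["p"],2),np.round(r["centre"][::-1]),x.min(),x.max(),y.min(),y.max())
E
```

```text
clock: 28.82
tcp_pos: [0.5492, 0.3024, 0.2753]
eef_rot: [0.004, -0.034, 0.999, 0.003]
force: [0.4, -0.7, -0.2]
opening: 0.0392
gripper_force: 0.0
clock: 29.2
tcp_pos: [0.497, 0.2978, 0.2694]
eef_rot: [0.0, -0.034, 0.999, -0.0]
force: [-0.3, -0.5, -0.4]
opening: 0.039
gripper_force: 0.0
t 29.2 p [0.497  0.2978 0.2694] R [[-0.998, -0.069, 0.0], [-0.069, 0.998, -0.0], [-0.0, -0.0, -1.0]] F [-0.3 -0.5 -0.4] op 0.039 gf 0.0 q [-0.83  0.31  0.29  1.76 -0.1   1.08  1.13]
scene slot [[440.8 368. ]] top [[447.2 353.2]] knobend [[459.1 385. ]] ball off [[261.6 162. ]]
   platter_center 0.87 [205. 210.] 186 229 198 230
   platter_center 0.84 [448. 375.] 420 464 346 392
   platter_center 0.61 [272. 142.] 252 289 129 155
   platter_center 0.59 [324. 179.] 301 341 166 194
   toggle_ball 0.59 [258. 164.] 257 264 158 178
   bottle 0.6 [226. 233.] 213 241 205 257
   vase 0.57 [239. 281.] 222 256 259 298
   spool 0.97 [302. 356.] 263 340 316 398
side slot [[259.  162.9]] top [[256.8 147.4]] knobend [[252.8 154.4]] ball off [[363.9 343.5]]
   platter_center 0.96 [258. 162.] 240 277 146 180
   platter_center 0.96 [344. 463.] 318 376 445 479
   platter_center 0.93 [291. 384.] 264 316 357 406
   platter_center 0.66 [227. 226.] 181 243 211 245
   toggle_ball 0.63 [264. 228.] 236 291 205 251
   toggle_ball 0.44 [364. 348.] 361 370 341 360
   toggle_ball 0.38 [259. 163.] 240 277 146 179
   vase 0.67 [393. 252.] 375 406 234 271
wrist slot [[325.6 273.3]] top [[325.4 300. ]] knobend [[372.8 273.2]] ball off [[-547.6  217.5]]
   platter_center 0.86 [336. 269.] 324 379 208 337
   toggle_ball 0.59 [218.  88.] 193 237 0 148
   toggle_ball 0.53 [  6. 259.] 0 16 216 297
   spool 0.59 [150. 338.] 108 193 326 342
```

```bash
python3 -c "
from bench import arm;print(arm.hand_in())"
```

```text
the job is handed in; nothing more can be done
None
```

The job is handed in at about 30 s of robot time: toggle at off, platter leaned on the stand and released, then regripped by its free upper part and stood in the empty rack slot. The last camera check agreed on the platter and toggle; I checked the bystanders only roughly, and no verdict came back.

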